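# Swap the short screw vial for the tall one in the bench rack

## Robot

A 6-joint arm with a two-finger parallel gripper is mounted at the origin on the work surface. World frame = base frame: x ahead of the robot, y to its left, z up, the work surface at z = 0. Lengths are in m, angles in rad, forces in N, time in s.
With the tool pointing down it reaches from about 0.25 to 0.725 m from the base axis. Payload 4 kg.
Tool frame: the origin (TCP) lies at the very end of the fingers, on their centre line; the grasp point (between the pads) lies 19 mm behind it; z points along the fingers, y is the line along which they close (so a half turn about z gives the same grasp; the last joint's range is limited). The gripper opens to 85 mm and grips with 20 to 120 N. Pads are 22 mm wide; open, the fingers measure 114 mm over their backs; the gripper's body (76 mm by 85 mm) begins 54 mm behind the grasp point. The pads swing forward as they close: fully open they stand 13 mm farther back than shut.
Start: joints at [1.126, 0.241, 0.005, 1.335, 0, 1.571], TCP at [0.215, 0.451, 0.231] pointing down, gripper open.
Joint ranges: [-2.72, 2.72], [-1.05, 1.87], [-1.09, 1.28], [-1.99, 2.15], [-1.42, 1.44], [-3.14, 3.14]. Speed limits (rad/s): [2.79, 2.79, 3.14, 3.14, 3.14, 3.14].

## Interface

Orientations are given as a unit quaternion [x, y, z, w].
In Python, from workcell import * gives the robot as it stands. The module is installed in compiled form; this text tells all that it offers.
- The arm moves only by the tool send_rows, never from a script. Its argument "steps" is text: rows parted by semicolons, each of 7 numbers parted by spaces: the opening, from -1 (shut) to 1 (fully open), then the shift along the world's x, y, z in m, then the turn, a rotation vector about the world's x, y, z in rad. A call has exactly 5 rows; each row shifts and turns the commanded pose from where the row before left it; what a row does not reach is not made up. A row lasts 1/12 s, in which the tool goes at most 41.7 mm and 7.16 degrees, less where a joint would pass 70% of its speed; a pose out of reach is approached as far as the arm can. A call is refused whole if a number of a shift passes 0.0417 or a number of a turn 0.125, either way. A call with a gripper value outside its range is refused whole. The fingers move at their own pace and stop on an object; the grip force is fixed at half the most. Time passes only in rows, so rows that do not move let the fingers close, or fill a call up. It gives the time, the measured TCP pose, the force, the opening and the grip force at its end, in the units of the state.
- get_obs(): the state, without advancing time (a new reading comes with each control period).
- camera(name): name is "scene" or "top"; returns a dict with "frame" (420x560x3 uint8, red, green, blue), "range_z" (420x560 float32, m along the optical axis (not along the pixel's ray), 0 where there is no reading), "camera_matrix" (3x3 intrinsics, pixels), "extrinsics" (4x4, takes a point from world to camera coordinates). Camera axes: x right, y down, z forward; pixel columns grow to the right and rows downward; lengths in m; the calibration is good to about 2 mm. A picture is of the moment at which its call begins.
- job_done(): hands the job in; it is judged then, once.
The state is a dict: "clock": time; "joint_pos": joint angles; "joint_vel": joint speeds; "tau": joint torques, N m; "eef_pos": TCP position; "tool_rot": TCP orientation; "ft_force": force on the tool from outside, world axes, zero at the start; "ft_torque": the same for the moment, N m; "grip_width": finger opening in m; "grasp_force": force on a finger pad.
Only numpy, scipy, OpenCV 4.12 (cv2) and the standard library are available. Lean on these libraries where they do the work, as an engineer would, in place of code of your own. Each camera call takes 0.05 s, during which the arm holds its last target. There are 200 camera calls.

## Task

The short screw vial is in the rack's place for a tall one. Take it out of the rack and stand it upright on the floor of the empty red bin; then lift the tall vial out of the other red bin and put it fully down into the hole you freed. Leave the two tall vials already in the rack in their holes, and do not push the screwdriver or the pliers about.

Things in the scene. Friction and masses are not known exactly. Their poses are not given: they have to be found in the camera images.
- short: Screw vial, upright capped cylinder, 30 mm diameter all the way up (the top 18 mm is a black cap, the rest plain white), 75 mm tall, about 45 g. Starts in one of the rack's three holes, standing 40 mm out of the rack. Origin at the centre of its underside, z up along its axis; its yaw means nothing.
- tall: Screw vial, upright capped cylinder, 30 mm diameter all the way up (the top 18 mm is a black cap, the rest plain white), 100 mm tall, about 60 g. Starts standing on the floor of one red bin, not always in its middle. Origin at the centre of its underside, z up along its axis; its yaw means nothing.
- keep_a: Screw vial, upright capped cylinder, 30 mm diameter all the way up (the top 18 mm is a black cap, the rest plain white), 100 mm tall, loose in a rack hole, standing 65 mm out of the rack. It stays there. Origin at the centre of its underside, z up along its axis; its yaw means nothing.
- keep_b: Screw vial, upright capped cylinder, 30 mm diameter all the way up (the top 18 mm is a black cap, the rest plain white), 100 mm tall, loose in another rack hole, standing 65 mm out of the rack. It stays there. Origin at the centre of its underside, z up along its axis; its yaw means nothing.
- rack: Grey plastic block fixed to the bench, 75 mm (x) by 210 mm (y) by 45 mm high, with three round holes in a row along its y axis, 66 mm apart (y = -66, 0, +66 mm). Each hole is 35 mm across and 35 mm deep, its floor 10 mm above the bench. Origin at the centre of its underside, z up. Which hole holds the short vial varies.
- rack_hole0 (a point): Centre of a rack hole's mouth, 45 mm above the bench; the hole goes straight down 35 mm. z up.
- rack_hole1 (a point): Centre of a rack hole's mouth, 45 mm above the bench; the hole goes straight down 35 mm. z up.
- rack_hole2 (a point): Centre of a rack hole's mouth, 45 mm above the bench; the hole goes straight down 35 mm. z up.
- bin_empty: Square red open-topped bin, fixed to the bench, 130 x 130 mm outside, 50 mm high, walls and floor 5 mm thick (inside 120 x 120 mm, inner floor 5 mm above the bench). Origin at the centre of its underside, x and y along its sides, z up. Starts empty: the short vial goes here.
- bin_full: Square red open-topped bin, fixed to the bench, 130 x 130 mm outside, 50 mm high, walls and floor 5 mm thick (inside 120 x 120 mm, inner floor 5 mm above the bench). Origin at the centre of its underside, x and y along its sides, z up. Starts with the tall vial standing in it.
- screwdriver: Bystander: screwdriver with a red handle, 160 mm long, lying on the bench between the robot and the work. Origin on its underside.
- pliers: Bystander: black-handled pliers, about 155 mm long and 14 mm high, lying on the bench between the robot and the work. Origin under the pivot.
There are look-alikes about, which are no part of the job. What is shaped like the bin_empty but purple or yellow is not meant.

How it is judged:
On the way, in this order (a step that is already met when the one before it is completed fails the run):
1. the short vial stands upright in the empty bin, let go (x of short in the frame of bin_empty between -0.052 and 0.052 m and y of short in the frame of bin_empty between -0.052 and 0.052 m and z of short in the frame of bin_empty below 0.01 m and angle between short's own z axis and vertical below 0.15 rad and contact force between the fingers and short below 0.1 N and linear speed of short below 0.02 m/s), for 0.2 s.
2. the tall vial is fully down in the freed hole of the rack, let go (((horizontal distance between tall and rack_hole0 below 0.007 m and z of tall in the frame of rack_hole0 below -0.029 m) or (horizontal distance between tall and rack_hole1 below 0.007 m and z of tall in the frame of rack_hole1 below -0.029 m) or (horizontal distance between tall and rack_hole2 below 0.007 m and z of tall in the frame of rack_hole2 below -0.029 m)) and angle between tall's own z axis and vertical below 0.2 rad and contact force between the fingers and tall below 0.1 N and linear speed of tall below 0.02 m/s), for 0.2 s.
At the end, for the whole second after the job is handed in: Short vial upright (0.15 rad) on the floor of the bin that was empty; tall vial in a rack hole, underside 29 mm or more below the mouth, within 7 mm of the hole's axis and 0.2 rad of upright; the other two upright in their holes (moved under 12 mm); all at rest, released (all of step 1 and all of step 2 and distance of each of keep_a, keep_b from where it was at the start of the episode below 0.012 m and angle between each of keep_a, keep_b's own z axis and vertical below 0.2 rad); the robot touches nothing.
It fails at once if a tall vial that belongs in the rack is pulled out of its hole (over 30 mm) (distance of any of keep_a, keep_b from where it was at the start of the episode above 0.03 m).
It fails at once if the screwdriver or pliers are pushed more than 30 mm (distance of any of screwdriver, pliers from where it was at the start of the episode above 0.03 m).
It also fails if it takes over 64 s, if anything falls off the work surface, if the arm or the gripper's body presses on something with over 40 N, if the wrist force passes 120 N, or if a joint passes its speed limit or range.

## Working session

There is one attempt and no reset: what is moved stays moved. The work goes in short steps, Python scripts to look and compute and a tool call to move; the robot and the scene stay as the last step left them, time stands still between calls to the robot, and variables do not carry over. Pictures are saved under pics/ and viewed, at most 10 in all, crops included, and the job is handed in when it is done.

Besides the shell and the picture viewer there is one more tool, called after "Emit:" by a JSON object that holds its "method" and its "body". send_rows: Moves the arm, as the interface text tells. Its arguments: {"type":"object","properties":{"steps":{"type":"string"}},"required":["steps"]}

```bash
mkdir -p pics; python3 - <<'E'
from workcell import *
import cv2,numpy as np
for n in("top","scene"):
    c=camera(n); cv2.imwrite(f"pics/{n}0.png",c["frame"][:,:,::-1]); np.savez(f"{n}0.npz",**c)
    print(n,c["camera_matrix"],c["extrinsics"])
print(get_obs())
E
```

```text
top [[400.25510436   0.         272.71408025]
 [  0.         400.25510436 209.33085836]
 [  0.           0.           1.        ]] [[-0.01409093 -0.99984359  0.01068809 -0.15450826]
 [-0.98237487  0.01185062 -0.18654537  0.48793238]
 [ 0.18638953 -0.01312831 -0.98238821  1.07866013]
 [ 0.          0.          0.          1.        ]]
scene [[486.43955875   0.         279.5848317 ]
 [  0.         486.43955875 208.80751359]
 [  0.           0.           1.        ]] [[-0.81995854  0.57223202  0.01478207  0.46233732]
 [ 0.31558043  0.47344243 -0.82235105 -0.03026381]
 [-0.47757407 -0.66962883 -0.56878839  1.44411709]
 [ 0.          0.          0.          1.        ]]
{'clock': 0.1, 'joint_pos': array([ 1.12600638e+00,  2.41317641e-01,  3.87440597e-03,  1.33517886e+00,
       -6.46340664e-06,  1.57079762e+00]), 'joint_vel': array([-0.00168657, -0.0010609 ,  0.00411926, -0.00037434, -0.00144831,
       -0.0008059 ]), 'tau': array([ 1.32607576e-05, -3.73137617e+01,  2.53010130e+01,  1.08542285e-02,
       -1.31138313e-05,  1.10073358e-05]), 'eef_pos': array([0.21489952, 0.45085374, 0.23051785]), 'tool_rot': array([ 2.20566780e-01,  9.75371448e-01, -8.91112774e-04, -1.98198336e-04]), 'ft_force': array([0.47723558, 0.23364794, 0.52991105]), 'ft_torque': array([ 0.04021427,  0.00263798, -0.02238265]), 'grasp_force': 0.0, 'grip_width': 0.08499073700412423}
```

View pics/top0.png

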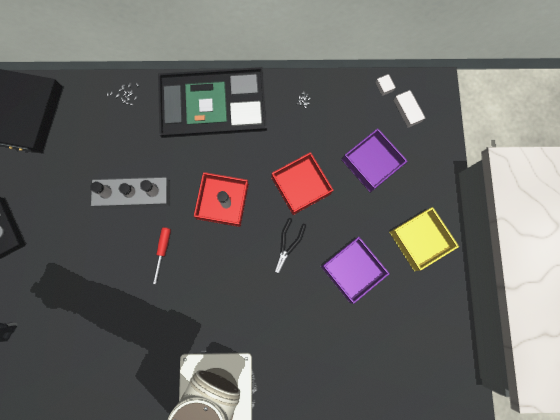

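View pics/scene0.png

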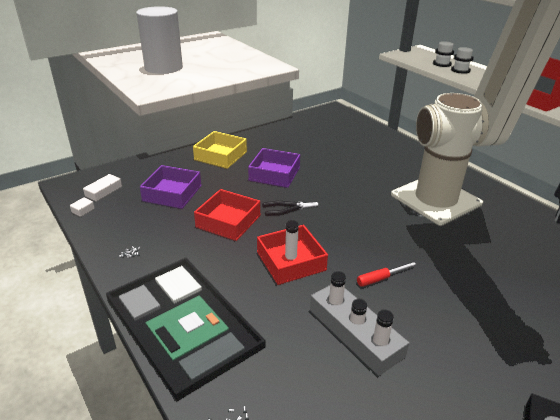

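The top view shows the rack at (91–167, 178–205) with vials at (98,188), (126,190) and (148,186). The red bin with the tall vial is at (221,199) and the empty red bin at (302,183). The screwdriver is at (162,250) and the pliers at (288,245). In the scene view the middle vial looks like the short one. Next I measure positions by depth.

```bash
cat > h.py <<'E'
import numpy as np,cv2
def pts(c):
    K=c["camera_matrix"];E=c["extrinsics"];d=c["range_z"]
    v,u=np.indices(d.shape)
    P=np.stack([(u-K[0,2])/K[0,0]*d,(v-K[1,2])/K[1,1]*d,d],-1)
    W=(P-E[:3,3])@E[:3,:3]
    W[d<=0]=np.nan
    return W
def clusters(c,W,zlo,zhi,box,amin=8):
    m=((W[...,2]>zlo)&(W[...,2]<zhi)&(W[...,0]>box[0])&(W[...,0]<box[1])&(W[...,1]>box[2])&(W[...,1]<box[3])).astype(np.uint8)
    n,l=cv2.connectedComponents(m)
    for i in range(1,n):
        p=W[l==i]; 
        if len(p)<amin: continue
        r=cv2.minAreaRect((p[:,:2]*1000).astype(np.float32))
        (cx,cy),rad=cv2.minEnclosingCircle((p[:,:2]*1000).astype(np.float32))
        print(len(p),"rect",np.round(r[0],1),np.round(r[1],1),round(r[2],1),"circ",round(cx,1),round(cy,1),round(rad,1),"z",np.round(np.percentile(p[:,2],[5,50,95])*1000,1))
E
python3 - <<'E'
from h import *
for n in("top","scene"):
    c=dict(np.load(n+"0.npz")); W=pts(c); print(n)
    R=c["frame"].astype(int); red=(R[...,0]>90)&(R[...,1]<60)&(R[...,2]<60)
    box=(.3,.75,-.25,.5)
    print("vial tops >.07");clusters(c,W,.078,.13,box)
    print("rack/rims");clusters(c,W,.040,.053,box,60)
    print("bench-ish z",np.nanmedian(W[330:,300:400,2]) if n=="top" else "")
    print("tools");clusters(c,W,.006,.03,(.15,.55,-.3,.4),20)
E
```

```text
top
vial tops >.07
139 rect [544.4 180.3] [28.5 29.2] 18.2 circ 544.2 180.5 15.3 z [ 84.2 108.4 111.8]
152 rect [541.5 312.3] [29.6 29.2] 48.4 circ 541.9 311.6 15.6 z [ 81.1 107.5 112. ]
98 rect [542.7 246. ] [27.1 27.6] 10.0 circ 542.5 246.2 14.7 z [79.4 83.5 87.6]
116 rect [513.  -24.9] [29.5 27.6] 0.2 circ 513.4 -24.5 15.5 z [ 82.8 103.6 106.7]
rack/rims
187 rect [ 558.2 -231.8] [130.9 102. ] 27.7 circ 559.3 -231.3 80.4 z [42.3 48.4 51.5]
380 rect [520.6 -13.5] [130.3 131.1] 79.4 circ 520.1 -15.0 89.9 z [41.9 48.2 51.9]
1383 rect [543.2 247.3] [ 76.3 212.7] 1.2 circ 543.5 246.7 111.6 z [41.  44.2 47.9]
bench-ish z -0.0005494922924449389
tools
69 rect [ 505.8 -233.2] [122.6  59.6] 77.1 circ 534.9 -239.8 61.3 z [ 6.4 17.4 29.3]
155 rect [506.7 242.8] [ 41.8 214.9] 12.2 circ 523.6 246.5 107.5 z [ 7.8 17.7 29. ]
56 rect [511.5  41.6] [17.7 73.7] 79.6 circ 512.9 48.9 36.8 z [ 6.4 14.9 27.5]
21 rect [505.4 -29.7] [10.6 28.2] 37.7 circ 508.7 -27.2 14.1 z [ 7.2 19.  27.1]
60 rect [456.6  -6. ] [ 26.6 129.7] 1.0 circ 469.9 -5.7 64.9 z [ 7.1 18.9 28.7]
405 rect [ 385.9 -199.3] [ 59.3 155.9]
[... 808 characters left out ...]
 circ 526.0 -261.0 41.3 z [ 6.2 13.1 28.4]
336 rect [ 387.  -197.7] [ 62.2 159.2] 67.0 circ 388.6 -197.8 81.5 z [ 6.6 10.7 14.8]
102 rect [ 514.8 -198.7] [78.9  4.6] 28.3 circ 515.4 -199.9 39.5 z [ 8.  17.6 28.3]
187 rect [468.1 -18.1] [101.3  21.5] 78.9 circ 459.0 -16.3 50.6 z [ 6.6 16.4 29. ]
145 rect [523.7 -74.7] [12.8 53.2] 85.3 circ 523.6 -76.1 26.7 z [ 6.7 17.9 28.8]
152 rect [516.2 -29.6] [52.8 61.9] 46.2 circ 513.8 -29.3 34.4 z [ 6.1  9.6 28.2]
230 rect [510.2  54.8] [ 7.4 80.8] 79.1 circ 510.0 54.2 40.4 z [ 6.8 17.9 28.9]
415 rect [366.1 163.4] [ 24.  159.9] 78.2 circ 365.2 159.5 80.1 z [ 9.6 20.  26.6]
109 rect [526.1 351.6] [46.4  2.8] 1.0 circ 526.1 350.9 23.2 z [ 7.6 18.2 28.7]
```

```bash
python3 - <<'E'
from h import *
for n in("top","scene"):
    c=dict(np.load(n+"0.npz")); W=pts(c); print(n)
    clusters(c,W,.040,.053,(.45,.66,-.32,-.06),60)
E
```

```text
top
343 rect [ 565.2 -244.5] [130.4 131.1] 28.5 circ 565.6 -242.8 89.1 z [41.9 48.3 51.5]
108 rect [514.5 -76. ] [127.7  28.7] 1.5 circ 514.2 -62.1 63.8 z [42.9 48.6 51.7]
scene
515 rect [ 566.5 -243.9] [137.4 132.7] 27.8 circ 567.5 -242.0 90.1 z [41.  47.1 51.8]
130 rect [537.5 -70.5] [27.5 79.9] 83.3 circ 537.7 -68.3 41.0 z [41.4 47.6 51.5]
```

Emit:
{"method": "send_rows", "body": {"steps": "1 0.0329 -0.0204 0 0 0 -0.1126;1 0.0329 -0.0204 0 0 0 -0.1126;1 0.0329 -0.0204 0 0 0 -0.1126;1 0.0329 -0.0204 0 0 0 -0.1126;1 0.0329 -0.0204 0 0 0 -0.1126"}}

```text
clock: 0.52
eef_pos: [0.3806, 0.3481, 0.2309]
tool_rot: [0.485, 0.875, -0.0, -0.0]
ft_force: [0.5, 1.3, -0.2]
grip_width: 0.0857
grasp_force: 0.0
```

Emit:
{"method": "send_rows", "body": {"steps": "1 0.0329 -0.0204 0 0 0 -0.1126;1 0.0329 -0.0204 0 0 0 -0.1126;1 0.0329 -0.0204 0 0 0 -0.1126;1 0.0329 -0.0204 0 0 0 -0.1126;1 0.0329 -0.0204 0 0 0 -0.1126"}}

```text
clock: 0.93
eef_pos: [0.5453, 0.2459, 0.2308]
tool_rot: [0.709, 0.705, -0.0, -0.0]
ft_force: [-0.5, 1.3, -0.1]
grip_width: 0.0855
grasp_force: 0.0
```

Emit:
{"method": "send_rows", "body": {"steps": "1 0 0 0 0 0 0;1 0 0 0 0 0 0;1 0 0 0 0 0 0;1 0 0 0 0 0 0;1 0 0 0 0 0 0"}}

```text
clock: 1.35
eef_pos: [0.543, 0.2483, 0.2315]
tool_rot: [0.706, 0.708, -0.0, -0.0]
ft_force: [-0.8, 1.0, 0.4]
grip_width: 0.0854
grasp_force: 0.0
```

Emit:
{"method": "send_rows", "body": {"steps": "1 0 0 -0.03 0 0 0;1 0 0 -0.03 0 0 0;1 0 0 -0.03 0 0 0;1 0 0 -0.03 0 0 0;1 0 0 -0.02 0 0 0"}}

```text
clock: 1.77
eef_pos: [0.5417, 0.2478, 0.0888]
tool_rot: [0.706, 0.708, -0.001, -0.001]
ft_force: [-0.2, -0.2, 0.6]
grip_width: 0.0853
grasp_force: 0.0
```

Emit:
{"method": "send_rows", "body": {"steps": "1 0 0 -0.015 0 0 0;1 0 0 -0.013 0 0 0;1 0 0 -0.012 0 0 0;1 0 0 0 0 0 0;1 0 0 0 0 0 0"}}

```text
clock: 2.18
eef_pos: [0.5429, 0.248, 0.0511]
tool_rot: [0.706, 0.708, -0.001, -0.0]
ft_force: [0.2, -0.3, 0.7]
grip_width: 0.0853
grasp_force: 0.0
```

Emit:
{"method": "send_rows", "body": {"steps": "1 0 0 0 0 0 0;1 0 0 0 0 0 0;-1 0 0 0 0 0 0;-1 0 0 0 0 0 0;-1 0 0 0 0 0 0"}}

```text
clock: 2.6
eef_pos: [0.5444, 0.2474, 0.0519]
tool_rot: [0.707, 0.707, 0.0, 0.0]
ft_force: [-0.3, -0.3, 0.4]
grip_width: 0.0516
grasp_force: 0.0
```

Emit:
{"method": "send_rows", "body": {"steps": "-1 0 0 0 0 0 0;-1 0 0 0 0 0 0;-1 0 0 0 0 0 0;-1 0 0 0 0 0 0;-1 0 0 0 0 0 0"}}

```text
clock: 3.02
eef_pos: [0.5443, 0.2474, 0.0516]
tool_rot: [0.707, 0.707, 0.0, 0.0]
ft_force: [-0.8, 0.4, 2.8]
grip_width: 0.0286
grasp_force: 59.2
```

Emit:
{"method": "send_rows", "body": {"steps": "-1 0 0 0.01 0 0 0;-1 0 0 0.015 0 0 0;-1 0 0 0.015 0 0 0;-1 0 0 0.02 0 0 0;-1 0 0 0.025 0 0 0"}}

```text
clock: 3.43
eef_pos: [0.5429, 0.2468, 0.136]
tool_rot: [0.707, 0.707, -0.002, -0.001]
ft_force: [-0.2, 0.2, 0.2]
grip_width: 0.0289
grasp_force: 59.1
```

Emit:
{"method": "send_rows", "body": {"steps": "-1 0 0 0.03 0 0 0;-1 0 0 0.03 0 0 0;-1 0 0 0.01 0 0 0;-1 0 0 0 0 0 0;-1 0 0 0 0 0 0"}}

```text
clock: 3.85
eef_pos: [0.5442, 0.2474, 0.2063]
tool_rot: [0.707, 0.707, 0.0, 0.0]
ft_force: [-0.5, -0.1, -1.6]
grip_width: 0.0289
grasp_force: 59.1
```

```bash
python3 - <<'E'
from workcell import *
import cv2
c=camera("scene"); cv2.imwrite("pics/s1.png",cv2.resize(c["frame"][200:400,200:480,::-1],None,fx=2,fy=2))
E
```

```text
(no output)
```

View pics/s1.png

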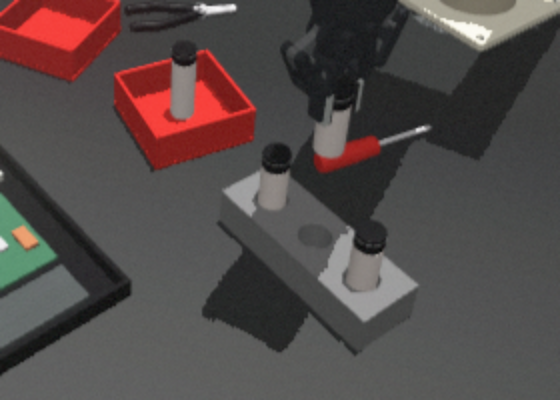

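The short vial hangs upright from the fingers, the middle hole at (315,236) of the crop is free, and both keepers still stand. Next I carry it to the empty bin.

Emit:
{"method": "send_rows", "body": {"steps": "-1 0.0015 -0.02 0 0 0 0;-1 0.0015 -0.034 0 0 0 0;-1 0.0015 -0.034 0 0 0 0;-1 0.0015 -0.034 0 0 0 0;-1 0.0015 -0.034 0 0 0 0"}}

```text
clock: 4.32
eef_pos: [0.5499, 0.0899, 0.2035]
tool_rot: [0.707, 0.707, -0.002, -0.001]
ft_force: [0.3, 0.5, -0.2]
grip_width: 0.0289
grasp_force: 59.1
```

Emit:
{"method": "send_rows", "body": {"steps": "-1 0.0015 -0.034 0 0 0 0;-1 0.0015 -0.034 0 0 0 0;-1 0.0015 -0.034 0 0 0 0;-1 0.0015 -0.034 0 0 0 0;-1 0.0015 -0.034 0 0 0 0"}}

```text
clock: 4.73
eef_pos: [0.5574, -0.0801, 0.2035]
tool_rot: [0.707, 0.707, -0.002, -0.002]
ft_force: [0.9, 0.1, -0.3]
grip_width: 0.0286
grasp_force: 59.1
```

Emit:
{"method": "send_rows", "body": {"steps": "-1 0.0015 -0.034 0 0 0 0;-1 0.0015 -0.034 0 0 0 0;-1 0.0015 -0.034 0 0 0 0;-1 0.0015 -0.034 0 0 0 0;-1 0.001 -0.029 0 0 0 0"}}

```text
clock: 5.15
eef_pos: [0.5646, -0.2455, 0.2032]
tool_rot: [0.707, 0.707, -0.001, -0.002]
ft_force: [1.3, 0.2, -0.4]
grip_width: 0.0286
grasp_force: 59.1
```

Emit:
{"method": "send_rows", "body": {"steps": "-1 0 0 0 0 0 0;-1 0 0 0 0 0 0;-1 0 0 -0.02 0 0 0;-1 0 0 -0.03 0 0 0;-1 0 0 -0.03 0 0 0"}}

```text
clock: 5.57
eef_pos: [0.5662, -0.2421, 0.1252]
tool_rot: [0.707, 0.708, 0.0, 0.0]
ft_force: [0.6, -0.4, -1.1]
grip_width: 0.0282
grasp_force: 59.2
```

Emit:
{"method": "send_rows", "body": {"steps": "-1 0 0 -0.03 0 0 0;-1 0 0 -0.02 0 0 0;-1 0 0 -0.01 0 0 0;-1 0 0 0 0 0 0;-1 0 0 0 0 0 0"}}

```text
clock: 5.98
eef_pos: [0.5659, -0.2426, 0.0659]
tool_rot: [0.707, 0.708, -0.0, -0.001]
ft_force: [0.6, -0.6, -0.4]
grip_width: 0.0287
grasp_force: 59.2
```

Emit:
{"method": "send_rows", "body": {"steps": "-1 0 0 -0.008 0 0 0;-1 0 0 -0.006 0 0 0;-1 0 0 -0.003 0 0 0;-1 0 0 0 0 0 0;-1 0 0 0 0 0 0"}}

```text
clock: 6.4
eef_pos: [0.5661, -0.2437, 0.0495]
tool_rot: [0.707, 0.707, 0.0, 0.0]
ft_force: [-0.4, 0.4, -0.3]
grip_width: 0.029
grasp_force: 59.2
```

Emit:
{"method": "send_rows", "body": {"steps": "-1 0 0 -0.001 0 0 0;-1 0 0 0 0 0 0;-1 0 0 -0.001 0 0 0;-1 0 0 0 0 0 0;-1 0 0 0 0 0 0"}}

```text
clock: 6.82
eef_pos: [0.5661, -0.2437, 0.0473]
tool_rot: [0.707, 0.707, 0.0, -0.0]
ft_force: [-0.2, -1.0, 0.8]
grip_width: 0.0284
grasp_force: 59.2
```

Emit:
{"method": "send_rows", "body": {"steps": "-1 0 0 -0.001 0 0 0;-1 0 0 0 0 0 0;-1 0 0 -0.0005 0 0 0;-1 0 0 0 0 0 0;-1 0 0 0 0 0 0"}}

```text
clock: 7.23
eef_pos: [0.5663, -0.2438, 0.0466]
tool_rot: [0.707, 0.707, 0.0, 0.0]
ft_force: [-2.1, 0.9, 5.0]
grip_width: 0.0284
grasp_force: 59.8
```

Emit:
{"method": "send_rows", "body": {"steps": "0.3 0 0 0 0 0 0;0.3 0 0 0 0 0 0;0.3 0 0 0 0 0 0;0.3 0 0 0 0 0 0;0.3 0 0 0 0 0 0"}}

```text
clock: 7.65
eef_pos: [0.566, -0.2436, 0.0454]
tool_rot: [0.707, 0.707, -0.0, -0.0]
ft_force: [-0.0, 0.3, -0.3]
grip_width: 0.0557
grasp_force: 0.0
```

Emit:
{"method": "send_rows", "body": {"steps": "0.3 0 0 0 0 0 0;0.3 0 0 0.01 0 0 0;0.3 0 0 0.02 0 0 0;0.3 0 0 0.03 0 0 0;0.3 0 0 0.035 0 0 0"}}

```text
clock: 8.07
eef_pos: [0.5647, -0.243, 0.1405]
tool_rot: [0.707, 0.707, -0.001, -0.002]
ft_force: [0.6, -0.4, 0.6]
grip_width: 0.0558
grasp_force: 0.0
```

Emit:
{"method": "send_rows", "body": {"steps": "1 0 0 0.035 0 0 0;1 0 0 0.035 0 0 0;1 0 0 0 0 0 0;1 0 0.02 0 0 0 0;1 0 0.04 0 0 0 0"}}

```text
clock: 8.48
eef_pos: [0.5667, -0.1869, 0.2123]
tool_rot: [0.709, 0.705, 0.0, 0.002]
ft_force: [0.9, 0.9, -0.6]
grip_width: 0.0853
grasp_force: 0.0
```

```bash
python3 - <<'E'
from workcell import *
from h import *
for n in("scene","top"):
    c=camera(n); W=pts(c)
    cv2.imwrite(f"pics/{n}2.png",cv2.resize(c["frame"][120:320,150:430,::-1],None,fx=2,fy=2))
    print(n);clusters(c,W,.06,.13,(.3,.75,-.32,.5))
E
```

```text
scene
118 rect [ 567.4 -241.2] [31.9 27.5] 65.9 circ 567.0 -241.0 16.7 z [62.  77.4 82.2]
254 rect [514.8 -22.1] [30.1 29.4] 62.1 circ 513.2 -21.8 17.5 z [ 63.   91.6 106.1]
365 rect [546.2 182.2] [31.  29.6] 22.8 circ 546.4 182.1 16.2 z [ 63.6  95.6 111.5]
436 rect [544.  313.6] [29.9 29.7] 27.0 circ 543.5 313.3 15.9 z [ 64.3  98.2 111.3]
top
105 rect [ 565.2 -243. ] [27.7 28.7] 89.4 circ 565.2 -243.8 14.8 z [66.1 78.6 81.9]
164 rect [545.3 180.4] [30.9 28.4] 41.2 circ 545.2 180.5 15.9 z [ 65.2 107.2 111.6]
182 rect [541.3 311.7] [29.7 28.8] 48.4 circ 541.0 312.9 16.2 z [ 65.7 105.7 111.3]
```

View pics/scene2.png

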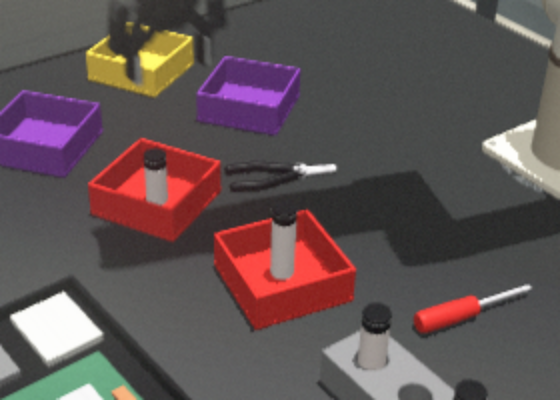

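The short vial stands upright in the formerly empty bin (155,178 in the crop), and the tall one is still in its bin at (283,243). Now the tall one.

Emit:
{"method": "send_rows", "body": {"steps": "1 -0.013 0.04 0 0 0 0;1 -0.013 0.04 0 0 0 0;1 -0.013 0.04 0 0 0 0;1 -0.013 0.04 0 0 0 0;1 0 0 0 0 0 0"}}

```text
clock: 9.0
eef_pos: [0.5121, -0.0194, 0.2115]
tool_rot: [0.704, 0.71, 0.001, -0.001]
ft_force: [0.1, -1.2, -0.4]
grip_width: 0.0854
grasp_force: 0.0
```

Emit:
{"method": "send_rows", "body": {"steps": "1 0 0 0 0 0 0;1 0 0 0 0 0 0;1 0 0 0 0 0 0;1 0 0 -0.02 0 0 0;1 0 0 -0.03 0 0 0"}}

```text
clock: 9.42
eef_pos: [0.518, -0.0269, 0.1634]
tool_rot: [0.708, 0.706, 0.003, 0.003]
ft_force: [1.2, 0.2, -0.5]
grip_width: 0.0856
grasp_force: 0.0
```

Emit:
{"method": "send_rows", "body": {"steps": "1 0 0 -0.03 0 0 0;1 0 0 -0.02 0 0 0;1 0 0 0 0 0 0;1 0 0 0 0 0 0;1 0 0 0 0 0 0"}}

```text
clock: 9.83
eef_pos: [0.5159, -0.0261, 0.112]
tool_rot: [0.708, 0.707, 0.001, 0.001]
ft_force: [-0.7, 0.0, -0.3]
grip_width: 0.0854
grasp_force: 0.0
```

Emit:
{"method": "send_rows", "body": {"steps": "1 0 0 -0.015 0 0 0;1 0 0 -0.01 0 0 0;1 0 0 0 0 0 0;1 0 0 0 0 0 0;1 0 0 0 0 0 0"}}

```text
clock: 10.25
eef_pos: [0.5153, -0.0252, 0.0867]
tool_rot: [0.707, 0.707, 0.0, 0.001]
ft_force: [0.6, 0.3, 0.4]
grip_width: 0.0855
grasp_force: 0.0
```

Emit:
{"method": "send_rows", "body": {"steps": "1 0 0 0 0 0 0;1 0 0 0 0 0 0;1 0 0 0 0 0 0;1 0 0 0 0 0 0;1 0 0 0 0 0 0"}}

```text
clock: 10.67
eef_pos: [0.5147, -0.0251, 0.0859]
tool_rot: [0.707, 0.707, 0.0, 0.0]
ft_force: [0.1, -0.2, -0.6]
grip_width: 0.0855
grasp_force: 0.0
```

Emit:
{"method": "send_rows", "body": {"steps": "1 0 0.0015 -0.008 0 0 0;1 0 0 -0.006 0 0 0;1 0 0 0 0 0 0;1 0 0 0 0 0 0;1 0 0 0 0 0 0"}}

```text
clock: 11.08
eef_pos: [0.5144, -0.0236, 0.0715]
tool_rot: [0.707, 0.707, -0.0, -0.0]
ft_force: [-0.3, 0.1, -0.1]
grip_width: 0.0856
grasp_force: 0.0
```

Emit:
{"method": "send_rows", "body": {"steps": "-1 0 0 0 0 0 0;-1 0 0 0 0 0 0;-1 0 0 0 0 0 0;-1 0 0 0 0 0 0;-1 0 0 0 0 0 0"}}

```text
clock: 11.5
eef_pos: [0.5147, -0.0237, 0.0721]
tool_rot: [0.707, 0.707, 0.0, 0.0]
ft_force: [0.9, 0.1, 1.0]
grip_width: 0.0286
grasp_force: 59.0
```

Emit:
{"method": "send_rows", "body": {"steps": "-1 0 0 0 0 0 0;-1 0 0 0 0 0 0;-1 0 0 0 0 0 0;-1 0 0 0 0 0 0;-1 0 0 0.002 0 0 0"}}

```text
clock: 11.92
eef_pos: [0.5144, -0.0236, 0.0735]
tool_rot: [0.707, 0.707, -0.0, -0.0]
ft_force: [0.5, -0.5, 0.9]
grip_width: 0.0285
grasp_force: 59.1
```

Emit:
{"method": "send_rows", "body": {"steps": "-1 0 0 0.01 0 0 0;-1 0 0 0.015 0 0 0;-1 0 0 0.02 0 0 0;-1 0 0 0.025 0 0 0;-1 0 0 0.03 0 0 0"}}

```text
clock: 12.33
eef_pos: [0.5134, -0.0236, 0.1739]
tool_rot: [0.707, 0.707, -0.001, -0.001]
ft_force: [1.1, 0.4, -0.7]
grip_width: 0.0286
grasp_force: 59.1
```

Emit:
{"method": "send_rows", "body": {"steps": "-1 0 0 0.03 0 0 0;-1 0 0 0.02 0 0 0;-1 0 0 0 0 0 0;-1 0 0 0 0 0 0;-1 0 0 0 0 0 0"}}

```text
clock: 12.75
eef_pos: [0.514, -0.0236, 0.2231]
tool_rot: [0.707, 0.707, -0.0, -0.0]
ft_force: [-0.2, -0.6, -1.4]
grip_width: 0.0283
grasp_force: 59.2
```

Emit:
{"method": "send_rows", "body": {"steps": "-1 0.002 0.02 0 0 0 0;-1 0.0035 0.033 0 0 0 0;-1 0.0035 0.033 0 0 0 0;-1 0.0035 0.033 0 0 0 0;-1 0.0035 0.033 0 0 0 0"}}

```text
clock: 13.17
eef_pos: [0.5295, 0.1293, 0.2217]
tool_rot: [0.707, 0.707, -0.002, -0.001]
ft_force: [-0.5, 0.2, -0.6]
grip_width: 0.0283
grasp_force: 59.2
```

Emit:
{"method": "send_rows", "body": {"steps": "-1 0.0035 0.033 0 0 0 0;-1 0.0035 0.033 0 0 0 0;-1 0.0035 0.03 0 0 0 0;-1 0.0035 0.0228 0 0 0 0;-1 0 0 0 0 0 0"}}

```text
clock: 13.58
eef_pos: [0.5436, 0.2513, 0.2209]
tool_rot: [0.705, 0.709, -0.001, -0.001]
ft_force: [1.1, -0.6, -0.4]
grip_width: 0.0285
grasp_force: 59.2
```

Emit:
{"method": "send_rows", "body": {"steps": "-1 0 0 0 0 0 0;-1 0 0 0 0 0 0;-1 0 0 -0.02 0 0 0;-1 0 0 -0.02 0 0 0;-1 0 0 -0.02 0 0 0"}}

```text
clock: 14.0
eef_pos: [0.5446, 0.2454, 0.1632]
tool_rot: [0.708, 0.706, 0.0, 0.0]
ft_force: [0.3, -0.1, -0.8]
grip_width: 0.0287
grasp_force: 59.2
```

Emit:
{"method": "send_rows", "body": {"steps": "-1 0 0 -0.02 0 0 0;-1 0 0 -0.01 0 0 0;-1 0 0 0 0 0 0;-1 0 0 0 0 0 0;-1 0 0 0 0 0 0"}}

```text
clock: 14.42
eef_pos: [0.5455, 0.2469, 0.1351]
tool_rot: [0.707, 0.707, 0.001, 0.0]
ft_force: [0.6, -0.1, -0.5]
grip_width: 0.0283
grasp_force: 59.2
```

```bash
python3 - <<'E'
from workcell import *
from h import *
print(get_obs()["eef_pos"])
for n in("scene","top"):
    c=camera(n); W=pts(c)
    cv2.imwrite(f"pics/{n}3.png",cv2.resize(c["frame"][240:390,290:430,::-1],None,fx=4,fy=4))
    print(n);clusters(c,W,.072,.085,(.5,.6,.13,.36)) # white body of held vial
    print("keep");clusters(c,W,.1,.115,(.5,.6,.13,.36))
E
```

```text
[0.54548923 0.24691368 0.13514899]
scene
65 rect [553.2 186.2] [15.  29.1] 34.7 circ 549.4 183.5 14.7 z [72.7 79.4 84.3]
71 rect [552.6 252.8] [13.2 28.9] 40.3 circ 548.3 249.2 14.5 z [73.  79.  84.5]
78 rect [548.6 318.8] [16.2 30. ] 43.6 circ 544.8 315.1 15.3 z [72.8 78.  84.1]
keep
164 rect [546.2 181.7] [29.9 29.7] 86.6 circ 547.4 181.6 17.1 z [101.7 109.6 111.6]
84 rect [551.4 252.4] [17.5 29.4] 44.7 circ 547.4 248.5 15.0 z [100.6 107.6 114.3]
203 rect [542.9 313.9] [31.  28.4] 12.4 circ 542.3 313.4 16.3 z [101.9 109.6 111.9]
top
21 rect [540.3 238. ] [10.  28.1] 63.9 circ 542.5 242.5 14.0 z [72.6 77.2 83. ]
19 rect [538.3 173. ] [ 9.9 27.2] 49.9 circ 541.5 176.8 13.6 z [72.4 79.1 84.6]
keep
27 rect [540.8 238.2] [10.9 28.1] 62.9 circ 543.2 243.1 14.0 z [102.1 107.9 113.3]
108 rect [544.9 180.1] [28.2 28.2] 36.8 circ 544.2 181.3 15.7 z [103.8 108.9 111.9]
34 rect [535.  318.4] [23.8 11.2] 45.4 circ 536.4 317.1 12.0 z [106.3 108.8 111.3]
```

View pics/scene3.png

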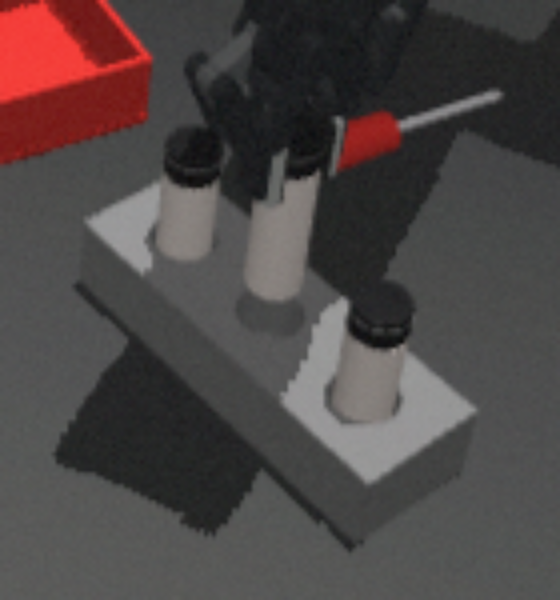

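The tall vial hangs over the free middle hole (275,315 in the crop). In x it is about 1 mm off compared with its neighbours, so I correct that and lower it.

Emit:
{"method": "send_rows", "body": {"steps": "-1 -0.001 0 -0.006 0 0 0;-1 0 0 -0.006 0 0 0;-1 0 0 -0.003 0 0 0;-1 0 0 0 0 0 0;-1 0 0 0 0 0 0"}}

```text
clock: 14.93
eef_pos: [0.5432, 0.2471, 0.1182]
tool_rot: [0.707, 0.707, -0.001, -0.0]
ft_force: [-0.3, -0.3, -1.1]
grip_width: 0.0289
grasp_force: 59.2
```

Emit:
{"method": "send_rows", "body": {"steps": "-1 0 0 -0.004 0 0 0;-1 0 0 -0.003 0 0 0;-1 0 0 -0.003 0 0 0;-1 0 0 -0.002 0 0 0;-1 0 0 0 0 0 0"}}

```text
clock: 15.35
eef_pos: [0.5432, 0.247, 0.1061]
tool_rot: [0.707, 0.707, -0.001, -0.0]
ft_force: [-0.3, -0.1, -0.2]
grip_width: 0.0286
grasp_force: 59.2
```

Emit:
{"method": "send_rows", "body": {"steps": "-1 0.0005 0 -0.003 0 0 0;-1 0 0 -0.003 0 0 0;-1 0 0 -0.003 0 0 0;-1 0 0 -0.003 0 0 0;-1 0 0 0 0 0 0"}}

```text
clock: 15.77
eef_pos: [0.5436, 0.2469, 0.0938]
tool_rot: [0.707, 0.707, -0.001, -0.0]
ft_force: [-0.6, -0.5, -0.8]
grip_width: 0.0288
grasp_force: 59.2
```

Emit:
{"method": "send_rows", "body": {"steps": "-1 0 0 -0.004 0 0 0;-1 0 0 -0.004 0 0 0;-1 0 0 -0.004 0 0 0;-1 0 0 -0.003 0 0 0;-1 0 0 0 0 0 0"}}

```text
clock: 16.18
eef_pos: [0.5435, 0.2469, 0.0788]
tool_rot: [0.707, 0.707, -0.001, -0.0]
ft_force: [0.1, 0.5, -1.9]
grip_width: 0.0286
grasp_force: 59.2
```

Emit:
{"method": "send_rows", "body": {"steps": "-1 0 0 -0.001 0 0 0;-1 0 0 0 0 0 0;-1 0 0 -0.001 0 0 0;-1 0 0 0 0 0 0;-1 0 0 0 0 0 0"}}

```text
clock: 16.6
eef_pos: [0.5442, 0.2472, 0.0779]
tool_rot: [0.707, 0.707, 0.0, 0.0]
ft_force: [0.2, -0.8, 0.1]
grip_width: 0.0289
grasp_force: 59.2
```

Emit:
{"method": "send_rows", "body": {"steps": "0.3 0 0 0 0 0 0;0.3 0 0 0 0 0 0;0.3 0 0 0 0 0 0;0.3 0 0 0 0 0 0;0.3 0 0 0 0 0 0"}}

```text
clock: 17.02
eef_pos: [0.5442, 0.2472, 0.0779]
tool_rot: [0.707, 0.707, 0.0, 0.0]
ft_force: [-0.6, 0.1, -0.9]
grip_width: 0.0556
grasp_force: 0.0
```

Emit:
{"method": "send_rows", "body": {"steps": "0.3 0 0 0.01 0 0 0;0.3 0 0 0.02 0 0 0;0.3 0 0 0.03 0 0 0;0.3 0 0 0.035 0 0 0;0.3 0 0 0.035 0 0 0"}}

```text
clock: 17.43
eef_pos: [0.5435, 0.2469, 0.2095]
tool_rot: [0.707, 0.707, -0.001, -0.0]
ft_force: [0.1, 0.3, 0.5]
grip_width: 0.0556
grasp_force: 0.0
```

Emit:
{"method": "send_rows", "body": {"steps": "0.3 -0.02 0 0.02 0 0 0;0.3 -0.03 0 0 0 0 0;0.3 -0.03 0 0 0 0 0;0.3 -0.03 0 0 0 0 0;0.3 -0.02 0 0 0 0 0"}}

```text
clock: 17.85
eef_pos: [0.4117, 0.2468, 0.2289]
tool_rot: [0.707, 0.707, 0.0, -0.0]
ft_force: [-0.8, -0.1, -0.0]
grip_width: 0.0556
grasp_force: 0.0
```

Emit:
{"method": "send_rows", "body": {"steps": "0.3 0 0 0 0 0 0;0.3 0 0 0 0 0 0;0.3 0 0 0 0 0 0;0.3 0 0 0 0 0 0;0.3 0 0 0 0 0 0"}}

```text
clock: 18.27
eef_pos: [0.4151, 0.2472, 0.2278]
tool_rot: [0.707, 0.707, 0.0, 0.0]
ft_force: [-0.3, 0.3, 0.1]
grip_width: 0.0553
grasp_force: 0.0
```

```bash
python3 - <<'E'
from workcell import *
from h import *
for n in("scene","top"):
    c=camera(n); W=pts(c)
    cv2.imwrite(f"pics/{n}4.png",c["frame"][:,:,::-1])
    print(n);clusters(c,W,.06,.13,(.47,.7,-.32,.4))
    print("tools");clusters(c,W,.006,.03,(.3,.44,-.3,.3),50)
E
```

```text
scene
121 rect [ 567.6 -241. ] [31.1 27.4] 60.4 circ 566.7 -240.8 16.1 z [61.2 77.6 82.3]
365 rect [546.6 181.9] [31.6 30.3] 23.9 circ 546.1 181.6 16.8 z [ 63.8  96.4 111.6]
394 rect [544.3 247.9] [32.9 28.5] 17.1 circ 544.1 246.7 17.6 z [ 64.3  97.  111.2]
439 rect [543.8 314. ] [30.5 29.6] 61.2 circ 544.0 314.5 16.3 z [ 63.3  96.7 111.8]
tools
267 rect [ 376.5 -202. ] [ 60.5 139.8] 75.3 circ 374.9 -208.0 72.4 z [ 7.1 11.  15. ]
360 rect [371.6 161.6] [ 24.6 142.2] 79.2 circ 370.4 155.0 71.3 z [10.6 21.1 26.8]
top
106 rect [ 564.4 -243. ] [27.7 28.2] 87.3 circ 565.4 -243.7 15.1 z [64.3 78.3 81.6]
174 rect [541.9 245.9] [30.8 28.6] 64.1 circ 542.1 245.9 15.8 z [ 65.8 106.9 111.4]
164 rect [544.6 180. ] [29.6 28.8] 6.7 circ 543.9 180.8 15.9 z [ 66.  106.9 112.2]
180 rect [540.8 311.9] [28.9 28.3] 78.0 circ 541.8 311.5 15.4 z [ 66.8 106.  111.5]
tools
348 rect [ 379.8 -201. ] [ 59.2 148.3] 70.5 circ 376.3 -210.9 76.5 z [ 6.7 10.3 14.6]
303 rect [370.2 157.2] [ 24.9 142.4] 80.8 circ 370.3 157.7 71.4 z [12.6 21.1 26.9]
```

View pics/scene4.png

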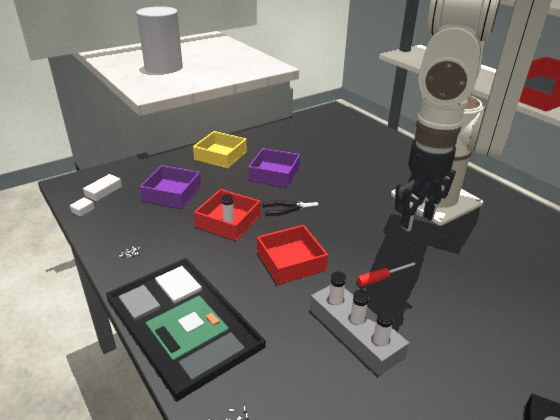

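All three tall vials sit at the same height in the rack (about 338–383, 275–325). The short one stands in the other red bin (228,207), the tools are unmoved and the arm is clear.

```bash
python3 -c "
from workcell import *
print(job_done())"
```

```text
the job is handed in; nothing more can be done
None
```

The job is handed in at about 18 s of 64 s: the last pictures show the short vial upright in the bin that was empty and the tall vial fully down in the freed middle hole, with the other two vials and the tools where they were (no verdict came back from the judge).

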